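# Close up a loaded sample carrier

### The arm

A 6-joint arm with a two-finger parallel gripper is mounted at the origin on the work surface. World frame = base frame: x ahead of the robot, y to its left, z up, the work surface at z = 0. Lengths are in m, angles in rad, forces in N, time in s.
With the tool pointing down it reaches from about 0.375 to 0.975 m from the base axis. Payload 3.8 kg.
Tool frame: the origin (TCP) lies between the finger pads; the fingertips stand 11 mm ahead of it and the grasp point (between the pads) lies 8 mm behind it; z points along the fingers, y is the direction in which the jaws open and shut (so a half turn about z gives the same grasp; the last joint's range is limited). The gripper opens to 88 mm and grips with 3 to 60 N. Pads are 18 mm wide; open, the fingers measure 123 mm over their backs; the gripper's body (75 mm by 187 mm) begins 45 mm behind the grasp point.
Start: joints at [-1.334, 0.264, 1.604, -0, 1.274, -0.037], TCP at [0.183, -0.65, 0.25] pointing down, gripper open.
Joint ranges: [-2.63, 2.63], [-0.94, 2.18], [0.31, 2.57], [-1.31, 4.45], [0, 2.66], [-2.55, 2.55]. Speed limits (rad/s): [2.57, 2.57, 3.14, 3.14, 3.14, 3.14].

### API

Orientations are given as a unit quaternion [x, y, z, w].
In Python, from rig import manip gives the robot as it stands. The module is installed in compiled form; this text tells all that it offers.
- The arm moves only by the shell command python3 -m creep 'ROWS' [FORCE]. ROWS is JSON, a list of rows, each a list of 3 entries, a list of its own where there are three numbers: the shift along the world's x, y, z in cm, then the turn, a rotation vector about the world's x, y, z in degrees, then the finger opening in cm, from 0 to 8.81. In form: [[[x, y, z], [rx, ry, rz], jaw], ...]. A call has 1 to 20 rows; each row is the pose to reach, as a shift and turn from the pose commanded when the call began; what a row does not reach only later rows make up. A row lasts 1/12 s, in which the tool goes at most 41.7 mm and 7.16 degrees, less where a joint would pass 70% of its speed; a pose out of reach is approached as far as the arm can. A call with a gripper value outside its range is refused whole. The fingers move at their own pace and stop on an object; FORCE is the grip in N (left out, the last holds). Time passes only in rows, so rows that repeat a pose let the fingers close. It gives the time, the measured TCP pose, the force and the opening at its end, in the units of the state.
- manip.get_obs(): the state, without advancing time (a new reading comes with each control period).
- manip.get_image(name): name is "scene" or "top"; returns (picture, depth): 420x560x3 uint8, blue, green, red; 420x560 float32, m along the optical axis (not along the pixel's ray), 0 where there is no reading.
- manip.calibration(name): a dict with "vfov" (degrees; the focal length in pixels is half the picture's height over the tangent of half this angle, whatever the lens; pixels are square), "cx", "cy" (the principal point, pixels), "rvec" (rotation vector, rad) and "tvec" (3), from world to camera coordinates, as OpenCV has them. Camera axes: x right, y down, z forward; pixel columns grow to the right and rows downward; lengths in m; the calibration is good to about 2 mm. A picture is of the moment at which its call begins. calibration takes no time and is no camera call.
- manip.hand_in(): hands the job in, once; it reports no verdict.
The state is a dict: "time": time; "qpos": joint angles; "qvel": joint speeds; "joint_torque": joint torques, N m; "tcp_pos": TCP position; "tool_rot": TCP orientation; "ft_force": force on the tool from outside, world axes, zero at the start; "torque": the same for the moment, N m; "finger_gap": finger opening in m.
Only numpy, scipy, OpenCV 4.12 (cv2) and the standard library are available. Lean on these libraries where they do the work, as an engineer would, in place of code of your own. Each camera call takes 0.05 s, during which the arm holds its last target. There are 200 camera calls.

### The job

The sample carrier is loaded and has to be closed for transport: first fold the upright retaining flap all the way down so that it lies flat over the vials, then swing the hinged lid over it until it is fully shut. Only push with the fingertips or the outside of the fingers: grip and lift nothing, and leave the vials and everything else on the bench where they are.

Things in the scene. Friction and masses are not known exactly. Their poses are not given: they have to be found in the camera images.
- carrier: White insulated sample carrier: an open box, fixed, 180 mm deep (x) x 250 mm wide (y) x 130 mm high, walls 20 mm, a grip 16 mm out from each end. Origin at the centre of its underside on the bench; +x points to the rear, where the lid is hinged along the rim, -x to the front, where the flap is hinged inside the mouth; y along the width. Four vials stand inside in a grid.
- flap (a joint): Angle of the retaining flap. 0 = folded down flat over the vials (plate pointing to carrier +x, upper face 123.5 mm above the bench, 6.5 mm below the rim); 1.57 = upright; stop at 1.9, leaning out over the front. Starts near upright. Stiff hinge: stays where it is left; under 2 N at the free edge folds it.
- flap_hinge (a point): Middle of the flap's hinge line, which runs along the carrier's y at carrier x = -62 mm, 121 mm above the bench. Axes turn with the flap: x from hinge to free edge, y along the hinge, z normal to the plate, up when it lies flat, towards the front (carrier -x) when it is upright.
- flap_mid (a point): Centre of the flap, a slotted aluminium plate: 120 mm from hinge to free edge, 200 mm wide, 5 mm thick. The 11 mm wide slots end 75 mm from the hinge; the last 45 mm are solid. The point is 60 mm from the hinge, mid thickness; axes as flap_hinge.
- flap_edge (a point): Middle of the flap's free edge (8 mm thick bead), 120 mm from the hinge; axes as flap_hinge.
- lid (a joint): Angle of the carrier's lid. 0 = fully shut (top 154 mm above the bench); 1.57 = upright; stop at 1.85, leaning back away from the box. Starts open, near upright. Stiff hinge: stays where it is left; up to 4 N at the front edge swings it. A flap left upright blocks it.
- lid_hinge (a point): Middle of the lid's hinge line, along the carrier's y at carrier x = +90 mm, 132 mm above the bench. The lid's outer face lies 22 mm from this line, its inner face 2 mm on the other side. Axes turn with the lid: -x from hinge to front edge, y along the hinge, z out of the outer face (up when shut, to carrier +x when upright).
- lid_mid (a point): Centre of the lid, a white slab 180 mm from hinge to front edge, 250 mm wide, 24 mm thick; 90 mm from the hinge, mid thickness; axes as lid_hinge.
- lid_edge (a point): Middle of the lid's front edge, 180 mm from the hinge, mid thickness; a finger lip 70 mm wide stands 8 mm out from it; axes as lid_hinge.
- vial_a: Loose screw-cap sample vial in a cell of the carrier's grid, on the inner floor 20 mm above the bench, cap top at 114 mm, under the flap when that is down; stands upright, 94 mm tall, tube 26 mm across, screw cap 30 mm across; origin at the centre of its underside, z up its axis. Not to be lifted or tipped.
- vial_b: Loose screw-cap sample vial in a cell of the carrier's grid, on the inner floor 20 mm above the bench, cap top at 114 mm, under the flap when that is down; stands upright, 94 mm tall, tube 26 mm across, screw cap 30 mm across; origin at the centre of its underside, z up its axis. Not to be lifted or tipped.
- vial_c: Loose screw-cap sample vial in a cell of the carrier's grid, on the inner floor 20 mm above the bench, cap top at 114 mm, under the flap when that is down; stands upright, 94 mm tall, tube 26 mm across, screw cap 30 mm across; origin at the centre of its underside, z up its axis. Not to be lifted or tipped.
- vial_d: Loose screw-cap sample vial in a cell of the carrier's grid, on the inner floor 20 mm above the bench, cap top at 114 mm, under the flap when that is down; stands upright, 94 mm tall, tube 26 mm across, screw cap 30 mm across; origin at the centre of its underside, z up its axis. Not to be lifted or tipped.
- tube_left: Loose screw-cap tube on the bench beside the carrier; stands upright, 94 mm tall, tube 26 mm across, screw cap 30 mm across; origin at the centre of its underside, z up its axis. Bystander.
- tube_right: Loose screw-cap tube on the bench beside the carrier; stands upright, 94 mm tall, tube 26 mm across, screw cap 30 mm across; origin at the centre of its underside, z up its axis. Bystander.
- jar: Loose glass jar with a metal cap on the bench beside the carrier, 64 mm across, 95 mm tall, upright; origin at the centre of its underside, z up. Bystander.
- marker: Marker pen lying on the bench beside the carrier, 130 mm long, 17 mm thick; origin below its middle, x along the pen. Bystander.

How it is judged:
On the way, in this order (a step that is already met when the one before it is completed fails the run):
1. the flap lies folded down flat over the vials while the lid is still open (value of joint flap below 0.06 rad and value of joint lid above 0.5 rad), for 0.1 s.
2. the lid is swung fully shut over the flap (value of joint lid below 0.03 rad and value of joint flap below 0.07 rad), for 0.2 s.
At the end, for the whole second after the job is handed in: Lid shut within 0.03 rad (5 mm at its front edge) and at rest; flap flat beneath it within 0.07 rad (8 mm at its edge); the four vials upright on the carrier's floor; tubes, jar and marker within 25 mm of where they were, tubes and jar upright (all of step 2 and velocity of joint flap between -0.05 and 0.05 rad/s and velocity of joint lid between -0.05 and 0.05 rad/s and angle between each of vial_a, vial_b, vial_c, vial_d, tube_left, tube_right, jar's own z axis and vertical below 0.2 rad and z of each of vial_a, vial_b, vial_c, vial_d in the frame of carrier below 0.026 m and distance of each of tube_left, tube_right, jar, marker from where it was at the start of the episode below 0.025 m); the robot touches nothing.
It fails at once if a vial is lifted in its cell, pulled out of it or tipped (z of any of vial_a, vial_b, vial_c, vial_d in the frame of carrier above 0.032 m or angle between any of vial_a, vial_b, vial_c, vial_d's own z axis and vertical above 0.35 rad).
It fails at once if a tube, the jar or the marker on the bench is shoved more than 25 mm, lifted or tipped over (distance of any of tube_left, tube_right, jar, marker from where it was at the start of the episode above 0.025 m or angle between any of tube_left, tube_right, jar's own z axis and vertical above 0.5 rad).
It fails at once if the flap or the lid is taken between the fingers instead of being pushed ((x of the grasp point in the frame of flap_mid between -0.06 and 0.06 m and y of the grasp point in the frame of flap_mid between -0.1 and 0.1 m and z of the grasp point in the frame of flap_mid between -0.003 and 0.003 m) or (x of the grasp point in the frame of lid_mid between -0.09 and 0.09 m and y of the grasp point in the frame of lid_mid between -0.125 and 0.125 m and z of the grasp point in the frame of lid_mid between -0.012 and 0.012 m)).
It also fails if it takes over 43 s, if anything falls off the work surface, if the arm or the gripper's body presses on something with over 40 N, if the wrist force passes 120 N, or if a joint passes its speed limit or range.

## Working session

There is one attempt and no reset: what is moved stays moved. The work goes in short steps, Python scripts to look and compute and a shell command to move; the robot and the scene stay as the last step left them, time stands still between calls to the robot, and variables do not carry over. Pictures are saved under pics/ and viewed, about 8 in all and at most 12, crops included, and the job is handed in when it is done.

```bash
mkdir -p pics; cat > h.py <<'E'
import numpy as np, cv2
from rig import manip
def cam(n):
    c=manip.calibration(n); f=210/np.tan(np.radians(c["vfov"])/2)
    R=cv2.Rodrigues(np.array(c["rvec"],float))[0]; return f,c["cx"],c["cy"],R,np.array(c["tvec"],float)
def cloud(n,d):
    f,cx,cy,R,t=cam(n); v,u=np.mgrid[:420,:560]
    P=np.stack([(u-cx)/f*d,(v-cy)/f*d,d],-1)
    W=(P-t)@R; W[d==0]=np.nan; return W
E
python3 - <<'E'
from h import *
for n in("scene","top"):
    im,d=manip.get_image(n); cv2.imwrite(f"pics/{n}0.png",im); np.save(n+"0.npy",cloud(n,d))
    f,cx,cy,R,t=cam(n); print(n,f,cx,cy,(-R.T@t).round(3),R[2].round(3),(d==0).mean())
print(manip.get_obs())
E
```

```text
scene 448.48031768657864 281.2078138737675 206.26458964111382 [ 0.69  -0.188  0.967] [-0.168  0.262 -0.95 ] 0.0040391156462585035
top 451.34420785051185 293.92886390333456 209.8917639110453 [0.418 0.06  1.047] [ 0.119  0.02  -0.993] 0.003788265306122449
{'time': 0.1, 'qpos': array([-1.33388708e+00,  2.64660416e-01,  1.60522095e+00,  2.06327637e-05,
        1.27370342e+00, -3.69149628e-02]), 'qvel': array([-0.00139705, -0.00160707, -0.00122814,  0.00036183, -0.00066585,
        0.00048161]), 'joint_torque': array([ 2.62239873e-04, -5.03618860e+01, -3.58071506e+01,  7.30726356e-02,
        2.33447598e-02, -5.83779229e-05]), 'tcp_pos': array([ 0.18238071, -0.64925605,  0.24853312]), 'tool_rot': array([ 9.90642091e-01,  1.36481701e-01, -8.96254545e-05, -9.92072353e-04]), 'ft_force': array([-0.79563924, -0.62942061,  0.60526173]), 'torque': array([ 0.04126852, -0.01826069,  0.02726114]), 'finger_gap': 0.08855798512354006}
```

View pics/scene0.png

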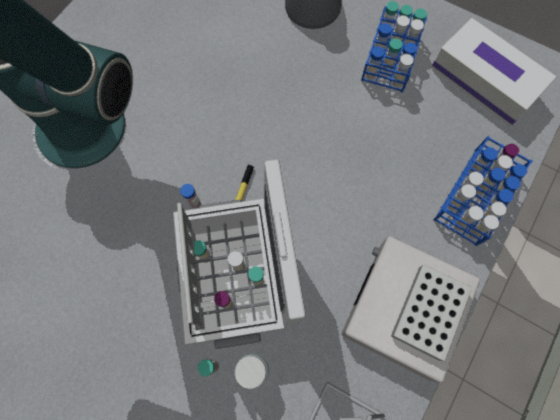

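View pics/top0.png

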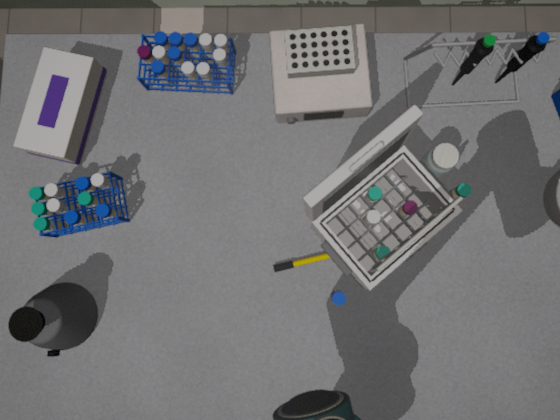

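The scene view shows the open lid at about (285,240), the upright flap along (183,250) and the grid with four vials. The pen is at (245,183), the blue tube at (188,190), the green tube at (206,367) and the jar at (250,372). The top view shows the carrier at about (388,218), with the lid on the far-left side.

```bash
cat > fit.py <<'E'
from h import *
W=np.concatenate([np.load(n+"0.npy").reshape(-1,3) for n in("scene","top")])
C=np.concatenate([cv2.imread(f"pics/{n}0.png").reshape(-1,3) for n in("scene","top")])
f,cx,cy,R,t=cam("top")
T=np.load("top0.npy")[218,388]; print("seed",T)
near=np.hypot(*(W[:,:2]-T[:2]).T)<0.24
m=near&(abs(W[:,2]-.130)<.005)
r=cv2.minAreaRect(W[m,:2].astype(np.float32)); print("rim",r,m.sum())
for lo,hi in((.16,.2),(.2,.24),(.24,.28),(.28,.34)):
    k=near&(W[:,2]>lo)&(W[:,2]<hi); 
    if k.sum()>5: print(lo,cv2.minAreaRect(W[k,:2].astype(np.float32)),k.sum())
E
python3 fit.py
```

```text
seed [ 0.52425858 -0.13452683  0.01860998]
rim ((0.5168099403381348, -0.1127101331949234), (0.18272417783737183, 0.2525542974472046), 40.33949661254883) 7082
0.16 ((0.5344404578208923, -0.09644769132137299), (0.17309364676475525, 0.25254616141319275), 39.706180572509766) 876
0.2 ((0.5354686975479126, -0.09509558975696564), (0.1755412071943283, 0.25247785449028015), 39.398162841796875) 934
0.24 ((0.5377844572067261, -0.09400539100170135), (0.17892487347126007, 0.2523852288722992), 39.84477233886719) 1707
0.28 ((0.5989030003547668, -0.042969830334186554), (0.031792052090168, 0.25219735503196716), 40.37339401245117) 5532
```

```bash
cat >> fit.py <<'E'
print('----')
c=np.array([.517,-.1127]);a=np.radians(40.2);ex=np.array([np.cos(a),np.sin(a)]);ey=np.array([-ex[1],ex[0]])
Q=np.c_[(W[:,:2]-c)@ex,(W[:,:2]-c)@ey,W[:,2]]
for lo in np.arange(.14,.33,.02):
    for nm,k in(("flap",Q[:,0]<.0),("lid",Q[:,0]>.04)):
        k=k&near&(Q[:,2]>lo)&(Q[:,2]<lo+.02)&(abs(Q[:,1])<.14)
        if k.sum()>20: print(nm,round(lo+.01,2),k.sum(),np.percentile(Q[k,0],[2,50,98]).round(3),np.percentile(Q[k,1],[2,98]).round(3))
k=(abs(Q[:,0])<.25)&(abs(Q[:,1])<.3)&(Q[:,2]>.08)&(Q[:,2]<.1)&((abs(Q[:,1])>.13)|(abs(Q[:,0])>.1))
for y in np.arange(-.3,.3,.05):
    s=k&(Q[:,1]>y)&(Q[:,1]<y+.05)
    if s.sum()>20: print("obj",s.sum(),np.median(Q[s],0).round(3))
E
python3 fit.py | sed 1,/----/d
```

```text
flap 0.15 237 [-0.064 -0.059 -0.055] [-0.098  0.094]
lid 0.15 69 [0.086 0.091 0.108] [-0.126  0.126]
flap 0.17 189 [-0.061 -0.058 -0.054] [-0.1    0.099]
lid 0.17 235 [0.085 0.09  0.105] [-0.126  0.126]
flap 0.19 198 [-0.058 -0.057 -0.053] [-0.097  0.098]
lid 0.19 254 [0.087 0.091 0.106] [-0.126  0.126]
flap 0.21 238 [-0.057 -0.056 -0.052] [-0.1    0.099]
lid 0.21 263 [0.088 0.091 0.107] [-0.126  0.126]
flap 0.23 137 [-0.058 -0.055 -0.05 ] [-0.101  0.101]
lid 0.23 296 [0.089 0.093 0.109] [-0.126  0.126]
flap 0.25 1063 [-0.06  -0.055 -0.05 ] [-0.097  0.096]
lid 0.25 306 [0.09  0.094 0.107] [-0.126  0.126]
lid 0.27 338 [0.091 0.094 0.112] [-0.126  0.126]
lid 0.29 797 [0.092 0.096 0.105] [-0.12   0.124]
lid 0.31 4657 [0.096 0.109 0.122] [-0.12   0.119]
lid 0.33 78 [0.099 0.103 0.108] [-0.032  0.031]
obj 388 [ 0.016 -0.208  0.095]
obj 1365 [ 0.007 -0.179  0.094]
obj 341 [-0.065  0.181  0.093]
```

```bash
cat > plan.py <<'E'
import numpy as np
a=np.radians(40.2);c=np.array([.517,-.1127]);ex=np.array([np.cos(a),np.sin(a)])
def w(x,ztip): return np.r_[c+x*ex,ztip+.011]
s=np.array([.183,-.65,.25])
pre=w(-.115,.225); print("pre shift cm",((pre-s)*100).round(1))
p0=pre
print("flap from pre")
for th in [88,80,70,60,50,40,30,20,12,5,0,-4]:
    t=np.radians(th);r=.1
    x=-.062+r*np.cos(t)-.0025*np.sin(t)-.009; z=.121+r*np.sin(t)+.0025*np.cos(t)
    print(th,((w(x,z)-p0)*100).round(1).tolist())
lpre=w(.165,.29); print("lid: pre world",lpre.round(3),"from",((lpre-p0)*100).round(1), "up",((w(-.02,.37)-p0)*100).round(1),((w(.165,.37)-p0)*100).round(1))
for th in [93,85,75,65,55,45,35,25,15,7,0,-3]:
    t=np.radians(th);r=.155
    x=.09-r*np.cos(t)+.022*np.sin(t)+.009; z=.132+r*np.sin(t)+.022*np.cos(t)
    print(th,((w(x,z)-lpre)*100).round(1).tolist())
E
python3 plan.py
```

```text
pre shift cm [24.6 46.3 -1.4]
flap from pre
88 [3.4, 2.9, -0.4]
80 [4.5, 3.8, -0.5]
70 [5.8, 4.9, -0.9]
60 [7.0, 5.9, -1.6]
50 [8.1, 6.9, -2.6]
40 [9.1, 7.7, -3.8]
30 [9.9, 8.3, -5.2]
20 [10.5, 8.9, -6.7]
12 [10.8, 9.1, -8.1]
5 [11.0, 9.3, -9.3]
0 [11.0, 9.3, -10.2]
-4 [11.0, 9.3, -10.8]
lid: pre world [ 0.643 -0.006  0.301] from [21.4 18.1  6.5] up [ 7.3  6.1 14.5] [21.4 18.1 14.5]
93 [-2.7, -2.3, -0.4]
85 [-4.4, -3.7, -0.2]
75 [-6.5, -5.5, -0.3]
65 [-8.5, -7.2, -0.8]
55 [-10.5, -8.8, -1.8]
45 [-12.2, -10.3, -3.3]
35 [-13.8, -11.6, -5.1]
25 [-15.1, -12.7, -7.3]
15 [-16.0, -13.6, -9.7]
7 [-16.6, -14.0, -11.7]
0 [-16.9, -14.3, -13.6]
-3 [-17.0, -14.3, -14.4]
```

```bash
python3 -m creep '[[[4,7,3],[0,0,6],0],[[8,14,3],[0,0,12],0],[[12,21,3],[0,0,18],0],[[16,28,3],[0,0,24.5],0],[[20,36,2],[0,0,24.5],0],[[24.6,46.3,-1.4],[0,0,24.5],0],[[24.6,46.3,-1.4],[0,0,24.5],0],[[24.6,46.3,-1.4],[0,0,24.5],0],[[24.6,46.3,-1.4],[0,0,24.5],0],[[24.6,46.3,-1.4],[0,0,24.5],0],[[24.6,46.3,-1.4],[0,0,24.5],0],[[24.6,46.3,-1.4],[0,0,24.5],0],[[24.6,46.3,-1.4],[0,0,24.5],0],[[24.6,46.3,-1.4],[0,0,24.5],0],[[24.6,46.3,-1.4],[0,0,24.5],0],[[24.6,46.3,-1.4],[0,0,24.5],0]]' 10
python3 - <<'E'
from h import *
im,d=manip.get_image("top"); cv2.imwrite("pics/top1.png",im); print(manip.get_obs())
E
```

```text
time: 1.43
tcp_pos: [0.4282, -0.1871, 0.2355]
tool_rot: [0.939, 0.344, -0.0, 0.0]
ft_force: [-0.5, 0.6, -0.9]
finger_gap: 0.0004
{'time': 1.4833, 'qpos': array([-4.65866957e-01, -1.26939917e-01,  2.04634274e+00, -6.32845073e-04,
        1.22225524e+00,  4.04212564e-01]), 'qvel': array([-1.85402911e-02, -9.11074952e-05, -3.92358568e-03,  2.66881056e-03,
        9.91612778e-04,  1.33005633e-03]), 'joint_torque': array([ 6.80922065e-01, -2.80790091e+01, -3.49742675e+01,  1.12337500e-01,
       -3.09130504e-03, -4.45367798e-03]), 'tcp_pos': array([ 0.42817302, -0.18762483,  0.23568331]), 'tool_rot': array([ 9.39212614e-01,  3.43335953e-01, -2.39071414e-04,  1.79880645e-04]), 'ft_force': array([-1.25453401, -0.53623535,  0.65247356]), 'torque': array([-0.08290845,  0.00056255,  0.03947572]), 'finger_gap': 0.00022008050913928324}
```

View pics/top1.png

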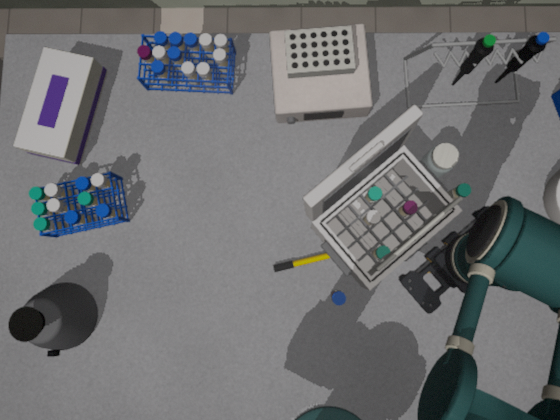

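The gripper, at about (437,272), stands just in front of the flap with its long axis along the carrier's width. The bystanders haven't moved. Next I fold the flap.

```bash
python3 -m creep '[[[1.7,1.4,-0.2],[0,0,0],0],[[3.4,2.9,-0.4],[0,0,0],0],[[4.5,3.8,-0.5],[0,0,0],0],[[5.8,4.9,-0.9],[0,0,0],0],[[7,5.9,-1.6],[0,0,0],0],[[8.1,6.9,-2.6],[0,0,0],0],[[9.1,7.7,-3.8],[0,0,0],0],[[9.9,8.3,-5.2],[0,0,0],0],[[10.5,8.9,-6.7],[0,0,0],0],[[10.8,9.1,-8.1],[0,0,0],0],[[11,9.3,-9],[0,0,0],0],[[11,9.3,-9.6],[0,0,0],0],[[11,9.3,-10.1],[0,0,0],0],[[11,9.3,-10.4],[0,0,0],0],[[11,9.3,-10.4],[0,0,0],0]]'
```

```text
time: 2.73
tcp_pos: [0.5383, -0.0944, 0.1347]
tool_rot: [0.939, 0.343, -0.0, -0.0]
ft_force: [-8.3, 1.5, 16.5]
finger_gap: 0.0006
```

```bash
python3 -m creep '[[[0,0,-0.2],[0,0,0],0],[[0,0,-0.2],[0,0,0],0],[[-0.5,-0.4,3],[0,0,0],0],[[-2,-1.7,7],[0,0,0],0],[[-3.5,-3,11],[0,0,0],0],[[-4,-3.4,15],[0,0,0],0],[[-4,-3.4,19],[0,0,0],0],[[-4,-3.4,24.8],[0,0,0],0],[[-4,-3.4,24.8],[0,0,0],0],[[-4,-3.4,24.8],[0,0,0],0]]'
python3 - <<'E'
from h import *
im,d=manip.get_image("scene"); cv2.imwrite("pics/s2.png",im); W=cloud("scene",d).reshape(-1,3)
c=np.array([.517,-.1127]);a=np.radians(40.2);ex=np.array([np.cos(a),np.sin(a)]);ey=np.array([-ex[1],ex[0]])
Q=np.c_[(W[:,:2]-c)@ex,(W[:,:2]-c)@ey,W[:,2]]
for x in(-.03,-.01,.01,.03,.05):
    k=(abs(Q[:,0]-x)<.008)&(abs(Q[:,1])<.09)&(Q[:,2]>.1)&(Q[:,2]<.2); print(x,k.sum(),np.median(Q[k,2]))
k=(Q[:,0]>.04)&(Q[:,0]<.2)&(Q[:,2]>.24)&(Q[:,2]<.34)&(abs(Q[:,1])<.13)
print("lid",np.percentile(Q[k],[2,98],0))
print(manip.get_obs()["tcp_pos"])
E
```

```text
time: 3.57
tcp_pos: [0.5006, -0.1292, 0.3876]
tool_rot: [0.939, 0.343, 0.005, 0.004]
ft_force: [0.2, -0.2, 0.4]
finger_gap: 0.0005
-0.03 553 0.12344552408455171
-0.01 581 0.12328929992332494
0.01 657 0.12343380363701767
0.03 791 0.1234493283439295
0.05 789 0.12373866395588816
lid [[ 0.09041051 -0.12359974  0.25081541]
 [ 0.11931488  0.11523673  0.32002687]]
[ 0.49965497 -0.12883899  0.38393861]
```

View pics/s2.png

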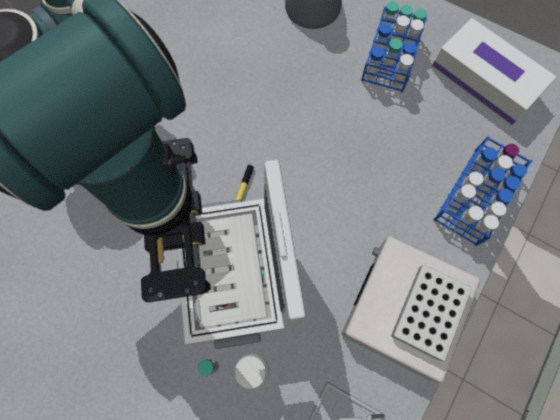

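The flap lies flat at 123.5 mm. In the scene view it covers the mouth at (235,270), and the lid is still up at (285,240). Now I go over to the rear of the lid.

```bash
python3 -m creep '[[[2.9,2.4,1],[0,0,0],0],[[5.8,4.9,1],[0,0,0],0],[[8.7,7.3,1],[0,0,0],0],[[11.6,9.8,1],[0,0,0],0],[[14.4,12.2,1],[0,0,0],0],[[14.4,12.2,1],[0,0,0],0],[[14.4,12.2,1],[0,0,0],0],[[14.4,12.2,-2],[0,0,0],0],[[14.4,12.2,-5],[0,0,0],0],[[14.4,12.2,-7.9],[0,0,0],0],[[14.4,12.2,-7.9],[0,0,0],0],[[14.4,12.2,-7.9],[0,0,0],0]]'
```

```text
time: 4.62
tcp_pos: [0.64, -0.0069, 0.2981]
tool_rot: [0.939, 0.343, -0.003, -0.001]
ft_force: [1.0, -0.8, 0.7]
finger_gap: 0.0005
```

```bash
python3 -m creep '[[[-1.5,-1.2,-0.2],[0,0,0],0],[[-2.7,-2.3,-0.3],[0,0,0],0],[[-4.4,-3.7,-0.2],[0,0,0],0],[[-6.5,-5.5,-0.3],[0,0,0],0],[[-8.5,-7.2,-0.8],[0,0,0],0],[[-10.5,-8.8,-1.8],[0,0,0],0],[[-12.2,-10.3,-3.3],[0,0,0],0],[[-13.8,-11.6,-5.1],[0,0,0],0],[[-15.1,-12.7,-7.3],[0,0,0],0],[[-15.6,-13.2,-8.5],[0,0,0],0],[[-16,-13.6,-9.7],[0,0,0],0],[[-16.3,-13.8,-10.7],[0,0,0],0],[[-16.6,-14,-11.7],[0,0,0],0],[[-16.7,-14.1,-12.5],[0,0,0],0],[[-16.8,-14.2,-13.1],[0,0,0],0],[[-16.9,-14.3,-13.6],[0,0,0],0],[[-16.9,-14.3,-13.9],[0,0,0],0],[[-16.9,-14.3,-13.9],[0,0,0],0],[[-16.9,-14.3,-13.9],[0,0,0],0],[[-16.9,-14.3,-13.9],[0,0,0],0]]'
```

```text
time: 6.28
tcp_pos: [0.4743, -0.1483, 0.1652]
tool_rot: [0.939, 0.344, 0.0, -0.0]
ft_force: [-8.6, 4.1, 21.2]
finger_gap: 0.0006
```

```bash
python3 -m creep '[[[0,0,-0.2],[0,0,0],0],[[0,0,-0.2],[0,0,0],0],[[0,0,3],[0,0,0],0],[[0,0,7],[0,0,0],0],[[0,0,11],[0,0,0],0],[[-2,-4,14],[0,0,0],0],[[-4,-8,15],[0,0,0],0],[[-6,-12,15],[0,0,0],0],[[-8,-16,15],[0,0,0],0],[[-10,-20,15],[0,0,0],0],[[-12,-24,15],[0,0,0],0],[[-12,-24,15],[0,0,0],0],[[-12,-24,15],[0,0,0],0],[[-12,-24,15],[0,0,0],0]]'
python3 - <<'E'
from h import *
c=np.array([.517,-.1127]);a=np.radians(40.2);ex=np.array([np.cos(a),np.sin(a)]);ey=np.array([-ex[1],ex[0]])
for n in("scene","top"):
    im,d=manip.get_image(n); cv2.imwrite(f"pics/{n}3.png",im); W=cloud(n,d).reshape(-1,3)
    Q=np.c_[(W[:,:2]-c)@ex,(W[:,:2]-c)@ey,W[:,2]]
    for x in(-.08,-.05,0,.05,.08):
        k=(abs(Q[:,0]-x)<.008)&(abs(Q[:,1])<.11)&(Q[:,2]>.1)&(Q[:,2]<.25); print(n,x,k.sum(),np.median(Q[k,2]))
    k=(abs(Q[:,0])<.25)&(abs(Q[:,1])<.3)&(Q[:,2]>.08)&(Q[:,2]<.1)&((abs(Q[:,1])>.145)|(abs(Q[:,0])>.12))
    for y in np.arange(-.3,.3,.05):
        s=k&(Q[:,1]>y)&(Q[:,1]<y+.05)
        if s.sum()>20: print("obj",s.sum(),np.median(Q[s],0).round(3))
print(manip.get_obs())
E
```

```text
time: 7.45
tcp_pos: [0.353, -0.3896, 0.311]
tool_rot: [0.94, 0.342, 0.0, -0.001]
ft_force: [0.4, -0.0, 0.3]
finger_gap: 0.0004
scene -0.08 1047 0.15396793907232073
scene -0.05 1042 0.15393015208375138
scene 0 1036 0.1540458625673497
scene 0.05 1028 0.15402443292616097
scene 0.08 1021 0.15463099469443953
obj 256 [ 0.015 -0.208  0.095]
obj 756 [ 0.005 -0.18   0.095]
obj 174 [-0.066  0.178  0.094]
top -0.08 859 0.15263088326046786
top -0.05 906 0.1529714264644889
top 0 882 0.1531223934163055
top 0.05 877 0.1532930976966409
top 0.08 865 0.15410850821234992
obj 135 [ 0.019 -0.207  0.093]
obj 615 [ 0.01  -0.176  0.093]
obj 162 [-0.064  0.183  0.093]
{'time': 7.55, 'qpos': array([-8.79300847e-01, -5.42010975e-02,  1.84072340e+00,  8.12181712e-04,
        1.35628298e+00, -1.03763241e-02]), 'qvel': array([ 0.02059928, -0.00885983,  0.00276292, -0.00260173,  0.00022354,
       -0.00093491]), 'joint_torque': array([-7.77054783e-01, -3.32258213e+01, -3.66536057e+01,  2.07572139e-02,
       -3.95466661e-03, -2.50737621e-04]), 'tcp_pos': array([ 0.3539391 , -0.38808143,  0.31120805]), 'tool_rot': array([ 9.39080933e-01,  3.43695324e-01,  1.71428619e-04, -7.04004243e-04]), 'ft_force': array([ 0.53751557,  0.32563141, -0.52169642]), 'torque': array([-0.00620813, -0.03262702,  0.00235952]), 'finger_gap': 0.0001866945137505183}
```

View pics/top3.png

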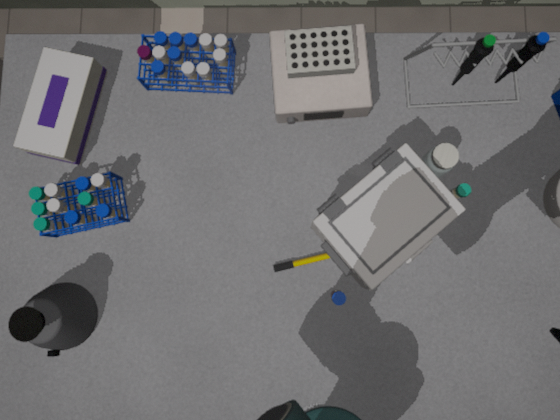

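The lid is shut at about (388,218), level at 154 mm. The pen, blue tube, green tube and jar are where they were, and the arm is clear.

```bash
python3 -c "
from rig import manip
print(manip.hand_in())"
```

```text
the job is handed in; nothing more can be done
None
```

The carrier is closed and the job is handed in: I folded the flap flat with the closed fingertips, then swung the lid shut from behind and pressed it down. It used about 7.6 s of the 43 s.

**Flap:** the depth image put its upper face at 123.3–123.7 mm before the lid moved, against 123.5 mm nominal. The lid was still upright then.

**Lid:** its top is level at 154 mm in the scene camera. The top camera read 152.6–154.1 mm, a 1–1.5 mm difference that is within the calibration error.

**Bystanders and arm:** the tubes and jar stayed within about 5 mm of their measured start, which is about the difference between the two cameras. The marker looks unmoved in the picture, but I did not measure it. The arm is clear, with the wrist force near zero; the highest reading at the end of a move was about 23 N.

**Not checked:** once covered, the vials could not be seen, so I did not check that they still stand upright. The flap's angle under the shut lid could not be seen either. No check failed.

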